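Show a cart's odd caster to the inspection camera

ROBOT

A 6-joint arm with a two-finger parallel gripper is mounted at the origin on the work surface. World frame = base frame: x ahead of the robot, y to its left, z up, the work surface at z = 0. Lengths are in m, angles in degrees, forces in N, time in s.
With the tool pointing down it reaches from about 0.375 to 0.9 m from the base axis. Payload 3.1 kg.
Tool frame: the origin (TCP) lies on the centre line of the jaws, within the pads' length; the fingertips stand 22 mm ahead of it and the grasp point (between the pads) lies 3 mm ahead of it; z points along the fingers, y is the line along which they close (so a half turn about z gives the same grasp; the last joint's range is limited). The gripper opens to 87 mm and grips with 3 to 60 N. Pads are 19 mm wide; open, the fingers measure 117 mm over their backs; the gripper's body (75 mm by 190 mm) begins 51 mm behind the grasp point.
Start: joints at [-74.57, 30.224, 82.088, -0, 67.689, -10.227], TCP at [0.271, -0.563, 0.209] pointing down, gripper open.
Joint ranges: [-176.69, 176.69], [-43.24, 126.21], [12.49, 139.97], [-82, 262], [0, 151.66], [-163.58, 163.58]. Speed limits (degrees/s): [159.86, 159.86, 180, 180, 180, 180].

INTERFACE

Orientations are given as a 3x3 rotation matrix whose columns are the frame's x, y, z axes.
In Python, from rig import * gives the robot as it stands.
- The arm moves only by the shell command python3 -m jog 'ROWS'. ROWS is text: rows parted by semicolons, each of 7 numbers parted by spaces: the shift along the tool's x, y, z in mm, then the turn, a rotation vector about the tool's x, y, z in rad, then the finger opening in mm, from 0 to 87. In form: tx ty tz ax ay az fingers; .... A call has 1 to 12 rows; each row shifts and turns the commanded pose from where the row before left it, along the tool's axes as they then stand; what a row does not reach is not made up. A row lasts 1/8 s, in which the tool goes at most 62.5 mm and 10.7 degrees, less where a joint would pass 70% of its speed; a pose out of reach is approached as far as the arm can. A call with a gripper value outside its range is refused whole. The fingers move at their own pace and stop on an object; the grip force is fixed at half the most. Time passes only in rows, so rows that do not move let the fingers close. It gives the time, the measured TCP pose, the force, the opening and the grip force at its end, in the units of the state.
- read_state(): the state, without advancing time (a new reading comes with each control period).
- capture(name): name is "side" or "top" or "wrist"; returns a dict with "color" (480x640x3 uint8, red, green, blue), "camera_matrix" (3x3 intrinsics, pixels), "R" (3x3) and "t" (3): a world point X has camera coordinates R X + t. Camera axes: x right, y down, z forward; pixel columns grow to the right and rows downward; lengths in m; the calibration is good to about 2 mm. A picture is of the moment at which its call begins. There is no depth.
- hand_in(): hands the job in; it is judged then, once.
Trained networks look in the newest picture that a camera, given by its name, has taken for a name from the list of things; names that differ only in an ending like _2 or _b are one class to them, and where a whole thing is asked for, a point or a joint stands for the part that bears it (a point fixed in the world has none). Each returns a list of dicts, best first, with "conf" (0 to 1); they miss things now and then, are a little off and sometimes report something else, mostly with a low value. They report only what shows in the picture. A call takes as long as a camera call. They do not tell look-alikes from the thing itself.
- find_in(camera, target): "at" ([x, y, z] in m, in world coordinates, good to about 4 mm: the middle of the surface that is visible of it).
- trace(camera, target): "pixels" (480x640 bool, what is visible of it).
- place_of(camera, target): "at" ([x, y, z] in m, in world coordinates, good to about 4 mm: a listed point, or the origin of a listed thing).
The state is a dict: "time_s": time; "joint_positions": joint angles; "qvel": joint speeds; "tau": joint torques, N m; "position": TCP position; "tcp_rot": TCP orientation; "force": force on the tool from outside, world axes, zero at the start; "moment": the same for the moment, N m; "opening": opening from 0.0 (shut) to 1.0 (fully open); "grasp_force": force on a finger pad.
Only numpy, scipy, OpenCV 4.12 (cv2) and the standard library are available. Lean on these libraries where they do the work, as an engineer would, in place of code of your own. Each camera call takes 0.05 s, during which the arm holds its last target. There are 200 camera calls.

TASK

One of the four casters in the upturned cart base is an odd one with an orange tyre: pull it out of its socket and hold it up to the inspection camera, the wheel centred in front of the lens at lens height and 20 cm away, tread square to the camera (axle level and crossways), the stem tipped about 30 degrees from hanging straight down so that its end comes towards the lens. Finish while still holding it there, steady, in the air. Leave the three black casters in their sockets, do not touch the camera, and do not disturb anything else on the table.

Things in the scene. Friction and masses are not known exactly. Their poses are not given: they have to be found in the camera images.
- odd_caster: The caster to show, the only one with an orange tyre, 0.1 to 0.2 kg; it sits wheel up, loose, in one of the four sockets, swivelled to any angle. Origin: centre of the underside of its round swivel housing (32 mm wide, 8 mm high), 80 mm above the table when seated. z from stem to wheel (up when seated), y along the axle, x the side to which the wheel trails.
- odd_caster_wheel (a point): Centre of the orange wheel (50 mm across, 20 mm wide, spins), at (16, 0, 46) mm in the caster's frame, same axes. Grip here, closing along y, on the zinc fork: two flat parallel legs, 26 mm wide, outer faces at y = +-14 mm (28 mm over both), from z = 10 to about 58 mm. Wheel top at z = 71 mm, 151 mm above the table when seated.
- odd_caster_stem (a point): Tip of the orange caster's stem, at (0, 0, -26) mm in the caster's frame, same axes. The stem is 10 mm in diameter, runs straight down from the origin, slips out of its socket without force and is clear once raised 26 mm.
- black_caster_a: One of the three other casters, built and seated exactly like the odd one (same sizes, axes and origin) but with a black tyre. It stays in its socket.
- black_caster_b: One of the three other casters, built and seated exactly like the odd one (same sizes, axes and origin) but with a black tyre. It stays in its socket.
- black_caster_c: One of the three other casters, built and seated exactly like the odd one (same sizes, axes and origin) but with a black tyre. It stays in its socket.
- cart_base: White plastic bottom tray of a three-tier cart, fixed upside down on a thin black mat: 250 x 370 mm at its rim on the table, 80 mm high. Origin on the table under its centre, z up, long side along y. Four sockets in its flat top at x = +-70 mm, y = +-130 mm, 11.6 mm wide and 30 mm deep, a caster in each.
- camera: Inspection camera on a column stand, fixed. Origin on the table straight below the lens face. Black base plate 200 x 160 mm, x = 20 to 220 mm; steel column 354 mm high at x = 170 mm; grey camera body, black lens with a white ring light 76 mm across. It looks level along its own -x; y is level and crossways to the view, z up.
- lens (a point): Centre of the camera's lens face, 250 mm above the table, at (0, 0, 250) mm in the camera's frame, same axes: the view goes along -x, so the wheel centre belongs at (-200, 0, 0) mm from here, with the stem end tipped to +x.
- hammer: Bystander: hammer with a wooden handle, 260 mm long, lying on the table. Origin: under its middle; x from the handle to the head.
- wrench: Bystander: flat steel wrench, 180 mm long, 8 mm thick, lying on the table. Origin: under its middle; x along it.
- tape_roll: Bystander: brown roll of packing tape lying flat, 100 mm across, 48 mm high. Origin: centre of its underside.
- mug: Bystander: blue mug, 80 mm across, 95 mm high, handle to +y. Origin: centre of its underside.
- spray_bottle: Bystander: pale blue spray bottle with a white and red trigger head, 72 mm across, 210 mm high, standing. Origin: centre of its underside.
Things that resemble listed ones, but are neither listed nor needed, are in the scene too. Leave any blue, turquoise or yellow look-alike of the odd_caster alone.

How it is judged (in metres and radians):
On the way:
1. the orange-tyred caster is out of its socket, clear above the cart base, in the gripper (z of odd_caster in the frame of cart_base above 0.115 m and contact force between odd_caster and the fingers above 1 N), for 0.2 s.
At the end, for the whole second after the job is handed in: Caster held still by the fingers alone; wheel centre 200 +-30 mm ahead of the lens, within 20 mm of its axis sideways and in height; stem 20 to 40 degrees from vertical, its end towards the lens; axle within 12 degrees of crossways; black casters moved under 20 mm, other bystanders under 30 mm (x of odd_caster_wheel in the frame of lens between -0.23 and -0.17 m and y of odd_caster_wheel in the frame of lens between -0.02 and 0.02 m and z of odd_caster_wheel in the frame of lens between -0.02 and 0.02 m and angle between odd_caster's own z axis and vertical between 0.35 and 0.7 rad and z of lens in the frame of odd_caster below 0 m and angle between the y axis of odd_caster and the y axis of camera, either way round below 0.21 rad and contact force between odd_caster and the fingers above 2 N and contact force between odd_caster and cart_base below 0.2 N and contact force between odd_caster and camera below 0.2 N and linear speed of odd_caster below 0.03 m/s and angular speed of odd_caster below 0.25 rad/s and distance of each of black_caster_a, black_caster_b, black_caster_c from where it was at the start of the episode below 0.02 m and distance of each of hammer, wrench, tape_roll, mug, spray_bottle from where it was at the start of the episode below 0.03 m); the arm keeps its last pose, push and grip.
It fails at once if the camera is touched (contact force between camera and anything else above 1 N).
It fails at once if a black caster is pulled or knocked out of its place (more than 20 mm) (distance of any of black_caster_a, black_caster_b, black_caster_c from where it was at the start of the episode above 0.02 m).
It fails at once if something else on the table is disturbed (moved more than 30 mm) (distance of any of hammer, wrench, tape_roll, mug, spray_bottle from where it was at the start of the episode above 0.03 m).
It also fails if it takes over 35 s, if anything falls off the work surface, if the arm or the gripper's body presses on something with over 40 N, if the wrist force passes 120 N, or if a joint passes its speed limit or range.

## Working session

There is one attempt and no reset: what is moved stays moved. The work goes in short steps, Python scripts to look and compute and a shell command to move; the robot and the scene stay as the last step left them, time stands still between calls to the robot, and variables do not carry over. Pictures are saved under pics/ and viewed, at most 10 in all, crops included, and the job is handed in when it is done.

```bash
mkdir -p pics; ls
python3 - <<'E'
from rig import *
import cv2,numpy as np
ims=[]
for c in ("side","top"):
    d=capture(c); cv2.imwrite(f"pics/{c}0.png",d["color"][:,:,::-1])
    print(c,np.round(d["camera_matrix"],1).tolist(),np.round(d["R"],3).tolist(),np.round(d["t"],3).tolist())
    for n in ("odd_caster","odd_caster_wheel","odd_caster_stem","black_caster_a","cart_base","camera","lens","hammer","wrench","tape_roll","mug","spray_bottle"):
        try: print(n,[(round(r["conf"],2),np.round(r["at"],3).tolist()) for r in place_of(c,n)][:6])
        except Exception as e: print(n,e)
s=read_state();print(s["time_s"],s["position"],np.round(s["tcp_rot"],3).tolist())
E
```

```text
pics
side [[603.2, 0.0, 313.9], [0.0, 603.2, 251.4], [0.0, 0.0, 1.0]] [[0.782, -0.622, 0.024], [-0.323, -0.439, -0.838], [0.532, 0.648, -0.544]] [-0.384, 0.313, 1.406]
odd_caster [(0.71, [0.402, -0.214, 0.017]), (0.63, [0.466, -0.021, 0.083]), (0.52, [0.601, -0.199, 0.016])]
odd_caster_wheel [(0.81, [0.473, -0.031, 0.13]), (0.63, [0.569, -0.233, 0.015]), (0.55, [0.436, -0.191, 0.011])]
odd_caster_stem [(0.95, [0.367, -0.215, 0.016]), (0.79, [0.621, -0.189, 0.016]), (0.61, [0.46, -0.028, 0.048]), (0.35, [0.276, -0.297, -0.002])]
black_caster_a [(0.75, [0.467, 0.231, 0.079]), (0.62, [0.606, 0.237, 0.081]), (0.6, [0.602, -0.029, 0.079])]
cart_base [(0.82, [0.538, 0.1, -0.001])]
camera [(0.78, [0.568, -0.42, -0.002])]
lens [(0.72, [0.571, -0.421, 0.251])]
hammer []
wrench [(0.75, [0.274, -0.295, 0.001]), (0.34, [0.466, 0.235, 0.08])]
tape_roll [(0.81, [0.742, -0.3, 0.0]), (0.2, [0.605, -0.028, 0.079])]
mug [(0.25, [0.275, -0.295, -0.001])]
spray_bottle [(0.94, [0.644, 0.422, -0.001])]
top [[622.5, 0.0, 317.4], [0.0, 622.5, 237.9], [0.0, 0.0, 1.0]] [[-0.017, -1.0, 0.003], [-0.99, 0.016, -
[... 300 characters left out ...]
7, [0.564, -0.235, 0.013]), (0.56, [0.478, -0.033, 0.126])]
odd_caster_stem [(0.92, [0.622, -0.184, 0.019]), (0.88, [0.748, -0.154, 0.016]), (0.75, [0.374, -0.225, 0.014])]
black_caster_a [(0.67, [0.601, -0.028, 0.08]), (0.66, [0.603, 0.234, 0.082]), (0.54, [0.466, 0.229, 0.081])]
cart_base [(0.96, [0.538, 0.1, 0.004])]
camera [(0.65, [0.571, -0.417, 0.001])]
lens [(0.62, [0.57, -0.421, 0.249])]
hammer [(0.62, [0.42, 0.468, 0.0])]
wrench [(0.58, [0.792, 0.112, 0.002])]
tape_roll [(0.94, [0.742, -0.302, 0.0])]
mug [(0.62, [0.791, 0.112, 0.001])]
spray_bottle [(0.59, [0.641, 0.423, 0.003])]
1.3 [ 0.2706369  -0.56335527  0.20898658] [[0.901, 0.433, 0.0], [0.433, -0.901, -0.0], [0.0, 0.0, -1.0]]
```

View pics/side0.png

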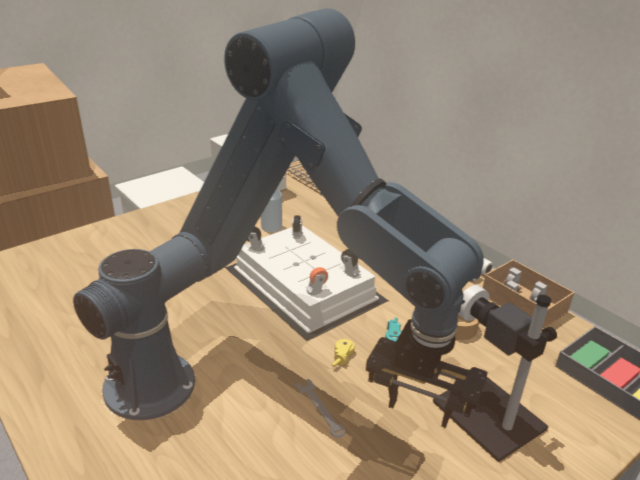

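View pics/top0.png

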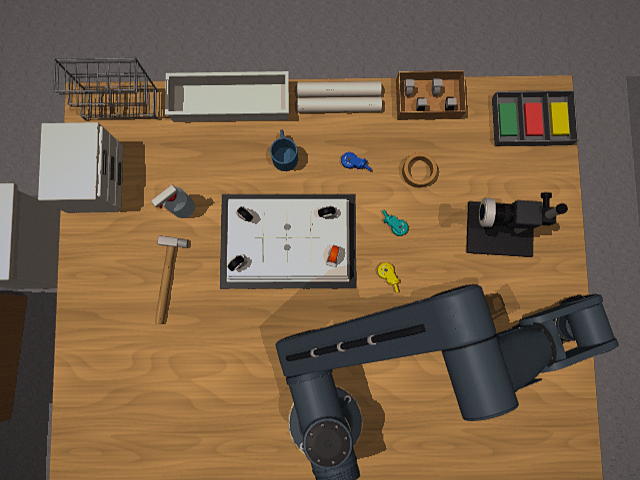

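The orange caster is the one at top pixel (334,256) and side pixel (318,274). Look-alikes lie loose on the table: yellow at top (388,275), turquoise at (396,222) and blue at (355,160). The black casters are at top (245,213), (327,212) and (237,262). By the description I choose the orange one at about (0.465, -0.03). I'll raise the arm, go over it and check with a close wrist crop.

```bash
python3 -m jog '0 0 -60 0 0 0 87; 0 0 -60 0 0 0 87; 40 -40 0 0 0 0 87; 40 -40 0 0 0 0 87; 40 -40 0 0 0 0 87; 40 -40 0 0 0 0 87; 40 -40 0 0 0 0 87; 40 -40 0 0 0 0 87; 40 -40 0 0 0 0 87; 40 -40 0 0 0 0 87; 40 -40 0 0 0 0 87'
cat > h.py <<'E'
from rig import *
import cv2,numpy as np
def proj(d,X):
    c=d["R"]@np.asarray(X,float)+d["t"]; p=d["camera_matrix"]@c; return p[:2]/p[2]
def onplane(d,uv,z):
    r=d["R"].T@np.linalg.inv(d["camera_matrix"])@np.array([uv[0],uv[1],1.]); o=-d["R"].T@d["t"]
    return o+r*(z-o[2])/r[2]
E
python3 - <<'E'
from h import *
s=read_state();print(s["time_s"],s["position"],np.round(s["tcp_rot"],3).tolist())
d=capture("wrist"); cv2.imwrite("pics/w1.png",d["color"][:,:,::-1])
print(-d["R"].T@d["t"])
for c in("wrist","top","side"):
  if c!="wrist":capture(c)
  for n in ("odd_caster","odd_caster_wheel","odd_caster_stem","cart_base","lens","camera"):
    print(c,n,[(round(r["conf"],2),np.round(r["at"],4).tolist()) for r in place_of(c,n)])
E
```

```text
time_s: 2.68
position: [0.4397, -0.0813, 0.3293]
tcp_rot: [[0.902, 0.433, 0.001], [0.433, -0.902, -0.001], [0.001, 0.001, -1.0]]
force: [0.6, 0.1, -0.9]
opening: 1.002
grasp_force: 0.0
2.675 [ 0.43969468 -0.0812646   0.32931278] [[0.902, 0.433, 0.001], [0.433, -0.902, -0.001], [0.001, 0.001, -1.0]]
[ 0.50248572 -0.04959485  0.50455873]
wrist odd_caster [(0.77, [0.601, -0.2011, 0.0185]), (0.64, [0.4635, -0.0202, 0.0856]), (0.62, [0.3949, -0.2134, 0.013])]
wrist odd_caster_wheel [(0.84, [0.4759, -0.0292, 0.1279]), (0.63, [0.5716, -0.2328, 0.0153])]
wrist odd_caster_stem [(0.91, [0.6232, -0.1857, 0.0198]), (0.85, [0.4631, -0.0289, 0.057]), (0.74, [0.3737, -0.2187, 0.0191])]
wrist cart_base [(0.79, [0.5374, 0.1058, 0.0028])]
wrist lens []
wrist camera [(0.8, [0.568, -0.4229, -0.0025]), (0.64, [0.4598, -0.0274, 0.0543])]
top odd_caster [(0.75, [0.7617, -0.1362, 0.0173]), (0.59, [0.599, -0.1981, 0.0155]), (0.57, [0.3953, -0.2145, 0.0205])]
top odd_caster_wheel [(0.79, [0.5654, -0.2352, 0.0151]), (0.64, [0.7768, -0.0872, 0.0151]), (0.59, [0.4806, -0.0302, 0.1257]), (0.58, [0.4374, -0.1875, 
[... 298 characters left out ...]
p camera [(0.95, [0.5704, -0.4208, 0.0021])]
side odd_caster [(0.89, [0.7651, -0.1319, 0.0166]), (0.71, [0.6015, -0.1945, 0.017]), (0.7, [0.4646, -0.0217, 0.0814])]
side odd_caster_wheel [(0.89, [0.5695, -0.234, 0.0131]), (0.87, [0.4329, -0.1888, 0.0109]), (0.81, [0.7806, -0.0898, 0.0131]), (0.71, [0.4736, -0.0334, 0.1334])]
side odd_caster_stem [(0.87, [0.7485, -0.1495, 0.0178]), (0.71, [0.463, -0.0282, 0.0541]), (0.68, [0.6208, -0.1829, 0.0148]), (0.6, [0.3699, -0.2177, 0.0172]), (0.42, [0.5721, -0.4179, 0.2499])]
side cart_base [(0.8, [0.5355, 0.0985, -0.0023])]
side lens [(0.71, [0.5694, -0.4198, 0.2492])]
side camera [(0.87, [0.5694, -0.421, -0.0035]), (0.63, [0.4748, -0.0291, 0.1311])]
```

View pics/w1.png

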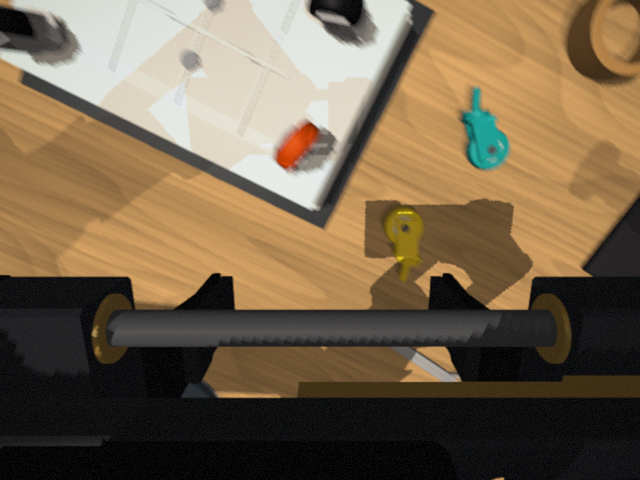

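The wrist picture shows the orange wheel at (297,145) with its fork at (320,148). The yellow (405,228) and turquoise (486,140) look-alikes lie loose beside the tray. Next I fit the wheel's position and yaw to the orange masks, using a projected wheel and fork model, and make a close crop.

```bash
cat > fit.py <<'E'
from h import *
from scipy.optimize import minimize
def orange(d):
    h=cv2.cvtColor(d["color"],cv2.COLOR_RGB2HSV)
    m=((h[...,0]<13)&(h[...,1]>170)&(h[...,2]>70)).astype(np.uint8)
    return m
a=np.linspace(0,2*np.pi,40)
cyl=np.concatenate([np.stack([16+25*np.cos(a),0*a+s*10,46+25*np.sin(a)],1) for s in(-1,1)])/1e3
def leg(s): return np.array([[16+x,s*y,z] for x in(-13,13) for y in(10,14) for z in(10,58)])/1e3
def fill(m,d,P,v):
    S=8
    uv=np.array([proj(d,p) for p in P]); 
    hull=cv2.convexHull((uv*S*16).astype(np.int32)//S)
    cv2.fillPoly(m,[hull],v,shift=4)
def render(d,p,K=4):
    x,y,psi=p; R=np.array([[np.cos(psi),-np.sin(psi),0],[np.sin(psi),np.cos(psi),0],[0,0,1]]); o=np.array([x,y,.08])
    m=np.zeros(d["color"].shape[:2],np.uint8)
    fill(m,d,cyl@R.T+o,1)
    C=-d["R"].T@d["t"]; s=1 if R[:,1]@(C-o)>0 else -1
    fill(m,d,leg(s)@R.T+o,0)
    return m
def up(d,box,k):  # crop and enlarge
    x0,y0,x1,y1=box; e=dict(d); e["color"]=cv2.resize(d["color"][y0:y1,x0:x1],None,fx=k,fy=k,interpolation=cv2.INTER_CUBIC)
    A=np.array([[k,0,-k*x0],[0,k,-k*y0],[0,0,1.]]); e["camera_matrix"]=A@d["camera_matrix"]; return e
if __name__=="__main__":
    V=[]
    for c in("wrist","top","side"):
        d=capture(c); u,v=proj(d,[.475,-.031,.13]).astype(int)
        e=up(d,(u-35,max(0,v-35),u+35,v+35),6); V.append((c,e,orange(e))); print(c,(u,v),V[-1][2].sum()/36)
    def iou(p,vs):
        t=0
        for c,e,m in vs:
            r=render(e,p); t+=(r&m).sum()/max(1,(r|m).sum())
        return t/len(vs)
    for vs in (V[:1],V[1:2],V[2:],V):
        best=max(((iou((.466,-.029,q),vs),q) for q in np.radians(range(-180,180,10))))
        o=minimize(lambda p:-iou((p[0]/100,p[1]/100,p[2]),vs),[46.6,-2.9,best[1]],method="Nelder-Mead",options=dict(initial_simplex=[[46.6,-2.9,best[1]],[46.9,-2.9,best[1]+.1],[46.6,-2.6,best[1]-.1],[46.3,-3.1,best[1]+.15]]))
        p=o.x*[.01,.01,1]; print([c[0] for c in vs],np.round(p[:2],4),round(np.degrees(p[2]),1),round(-o.fun,3),"wheel",np.round(p[:2]+.016*np.array([np.cos(p[2]),np.sin(p[2])]),4))
    out=[]
    for c,e,m in V:
        im=e["color"][:420,:,::-1].copy()
        cs,_=cv2.findContours(render(e,p),cv2.RETR_EXTERNAL,cv2.CHAIN_APPROX_NONE); cv2.drawContours(im,cs,-1,(255,0,0),1)
        out.append(cv2.resize(im,(266,266)))
    cv2.imwrite("pics/fit1.png",np.hstack(out))
E
python3 fit.py
```

```text
wrist (np.int64(298), np.int64(149)) 1095.861111111111
top (np.int64(334), np.int64(255)) 13.38888888888889
side (np.int64(317), np.int64(275)) 0.0
['wrist'] [ 0.4615 -0.0254] -17.9 0.884 wheel [ 0.4767 -0.0303]
['top'] [ 0.4735 -0.0222] -14.0 0.106 wheel [ 0.489  -0.0261]
['side'] [ 0.466 -0.029] 170.0 0.0 wheel [ 0.4502 -0.0262]
['wrist', 'top', 'side'] [ 0.4607 -0.0253] -15.8 0.328 wheel [ 0.4761 -0.0296]
```

View pics/fit1.png

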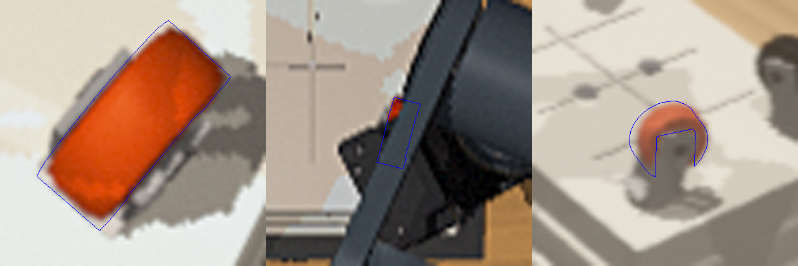

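The crop confirms an orange tyre seated in the tray's near-right socket. The fit puts the wheel at about (0.476, -0.030) with yaw about -17°, within about 4 mm of the socket implied by the tray pose. I move above it and align before descending.

```bash
python3 -m jog '28 -15 0 0 0 0 87; 28 -15 0 0 0 0 87; 0 0 -0 0 0 0.186 87; 0 0 0 0 0 0.186 87; 0 0 0 0 0 0.186 87; 0 0 0 0 0 0.186 87; 0 0 55 0 0 0 87; 0 0 55 0 0 0 87; 0 0 0 0 0 0 87'
sed -i 's/h\[...,1\]>170/h[...,1]>140/; s/pics\/fit1/pics\/fit2/' fit.py; sed -i 's/for vs in (V\[:1\],V\[1:2\],V\[2:\],V)/for vs in (V[2:],V[:1])/' fit.py; python3 fit.py; python3 -c "
from rig import *
s=read_state();print(s['joint_positions'],s['time_s'])"
```

```text
time_s: 5.0
position: [0.4734, -0.0307, 0.2158]
tcp_rot: [[0.956, -0.292, -0.01], [-0.292, -0.956, 0.003], [-0.01, -0.0, -1.0]]
force: [0.2, 0.0, 0.6]
opening: 1.002
grasp_force: 0.0
wrist (np.int64(331), np.int64(233)) 1952.1944444444443
top (np.int64(334), np.int64(255)) 22.38888888888889
side (np.int64(317), np.int64(275)) 37.083333333333336
['side'] [ 0.4628 -0.0338] 33.2 0.206 wheel [ 0.4762 -0.025 ]
['wrist'] [ 0.4623 -0.0262] -15.9 0.936 wheel [ 0.4777 -0.0306]
[-1.72288213e+01  1.80245225e+01  1.01733111e+02  2.91692164e-03
  6.00198970e+01  8.97349561e+01] 5.15
```

View pics/fit2.png

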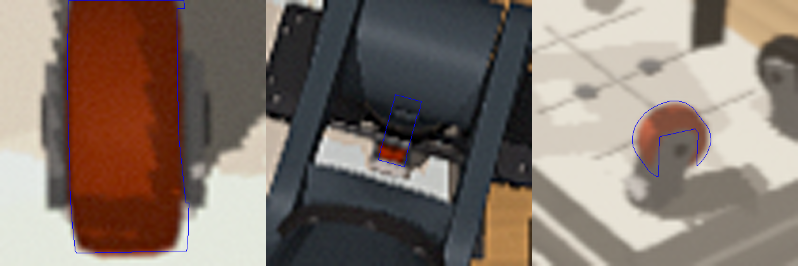

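The aligned view shows the wheel square to the jaws, with fork legs on both sides at crop x≈50 and 200. The fit gives (0.478, -0.031), yaw -16°. Now I descend and grip.

```bash
python3 -m jog '3 0 30 0 0 0 87; 0 0 30 0 0 0 87; 0 0 27 0 0 0 87; 0 0 0 0 0 0 87; 0 0 0 0 0 0 20; 0 0 0 0 0 0 20; 0 0 0 0 0 0 20; 0 0 0 0 0 0 20; 0 0 0 0 0 0 20; 0 0 0 0 0 0 20'
```

```text
time_s: 6.4
position: [0.4796, -0.0325, 0.1319]
tcp_rot: [[0.956, -0.292, -0.0], [-0.292, -0.956, 0.0], [-0.0, 0.0, -1.0]]
force: [-0.3, 0.2, 0.6]
opening: 0.401
grasp_force: 0.0
```

```bash
python3 -m jog '0 0 0 0 0 0 0; 0 0 0 0 0 0 0; 0 0 0 0 0 0 0; 0 0 0 0 0 0 0'
```

```text
time_s: 6.9
position: [0.4796, -0.0325, 0.1319]
tcp_rot: [[0.956, -0.292, -0.0], [-0.292, -0.956, 0.0], [-0.0, -0.0, -1.0]]
force: [0.4, 0.3, -0.7]
opening: 0.21
grasp_force: 30.0
```

Opening 0.21 (about 18 mm) is less than the fork's 28 mm, so I lift a little and look.

```bash
python3 -m jog '0 0 -15 0 0 0 0; 0 0 -15 0 0 0 0; 0 0 -20 0 0 0 0; 0 0 -25 0 0 0 0; 0 0 -25 0 0 0 0; 0 0 0 0 0 0 0'
python3 - <<'E'
from h import *
s=capture("side"); P=read_state()["position"]
u,v=proj(s,P).astype(int); a=cv2.resize(s["color"][v-60:v+60,u-65:u+65],(400,370),interpolation=cv2.INTER_CUBIC)
w=capture("wrist"); u,v=proj(w,P).astype(int); print(u,v); b=cv2.resize(w["color"][:, 80:580],(400,384))[:370]
cv2.imwrite("pics/lift.png",np.hstack([a,b])[:,:,::-1])
E
```

```text
time_s: 7.65
position: [0.4807, -0.0329, 0.2332]
tcp_rot: [[0.956, -0.292, 0.004], [-0.292, -0.956, -0.001], [0.004, 0.0, -1.0]]
force: [-0.7, -0.1, -2.1]
opening: 0.206
grasp_force: 30.0
332 282
```

View pics/lift.png

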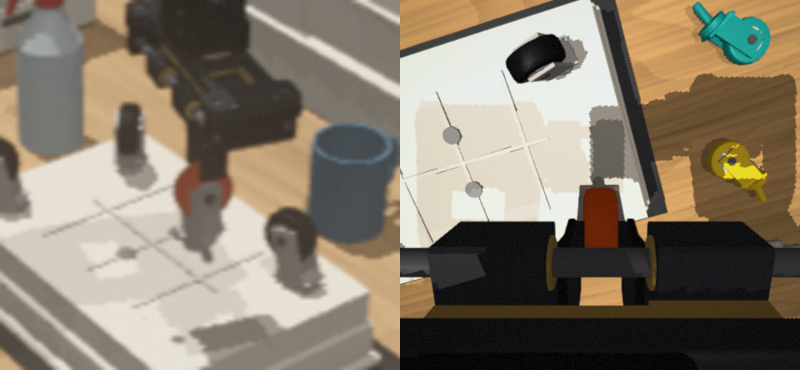

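The caster is lifted and hangs straight, orange wheel at crop (203,190). The side view suggests the finger ends near the wheel's centre, so I measure where the wheel sits relative to the TCP.

Run:
```python
from h import *
P=read_state()["position"]; R=read_state()["tcp_rot"]; print(P)
ims=[]
for c in("side","wrist","top"):
    d=capture(c)
    for n in("odd_caster","odd_caster_wheel","odd_caster_stem"):
        for r in place_of(c,n):
            if np.linalg.norm(r["at"]-P)<.12: print(c,n,round(r["conf"],2),np.round(r["at"],4), "tool:",np.round(R.T@(r["at"]-P)*1e3,1))
    if c=="side":
        u,v=proj(d,P).astype(int); k=10; im=cv2.resize(d["color"][v-30:v+30,u-40:u+40],None,fx=k,fy=k,interpolation=cv2.INTER_CUBIC)[:,:,::-1].copy()
        for o,col in((0,(255,0,0)),(22,(0,255,0))):
            q=(proj(d,P+R@[0,0,o/1e3])-[u-40,v-30])*k; cv2.circle(im,tuple(int(x) for x in q),5,col,-1)
        cv2.imwrite("pics/lift2.png",im)
```

```text
[ 0.47896591 -0.0323911   0.23125122]
side odd_caster 0.84 [ 0.483  -0.0291  0.1818] tool: [ 3.  -4.3 49.4]
side odd_caster_wheel 0.79 [ 0.4772 -0.0326  0.2296] tool: [-1.6  0.7  1.7]
side odd_caster_stem 0.6 [ 0.4933 -0.0383  0.1484] tool: [15.5  1.5 82.8]
wrist odd_caster 0.93 [ 0.4806 -0.0259  0.1753] tool: [-0.3 -6.7 56. ]
wrist odd_caster 0.49 [ 0.4758 -0.0309  0.2249] tool: [-3.5 -0.5  6.4]
wrist odd_caster_wheel 0.87 [ 0.4757 -0.034   0.224 ] tool: [-2.6  2.5  7.3]
```

View pics/lift2.png

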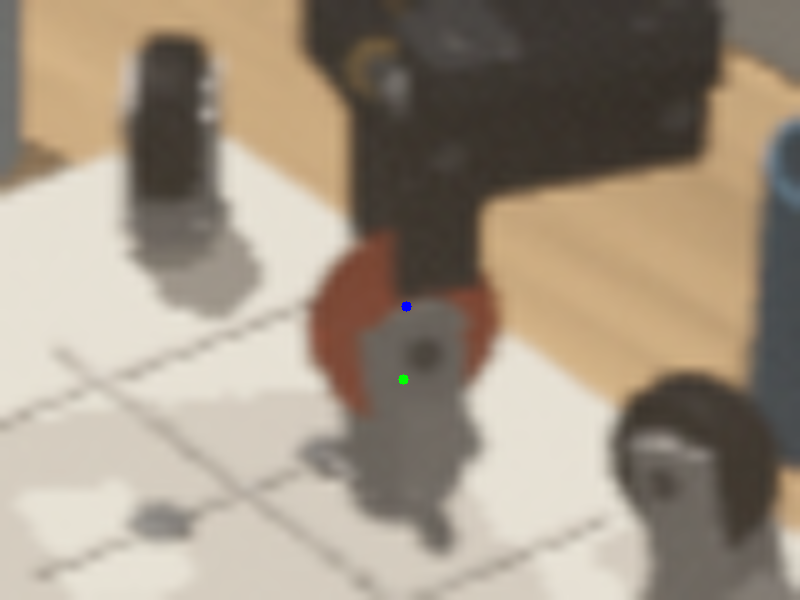

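The finger ends above the fork (tip at crop row 290, fork top at 300). That fits an 18–20 mm opening on the tyre, with the fork swung about the axle. I check this in a wrist close-up.

Run:
```python
from h import *
st=read_state(); P=st["position"]; R=st["tcp_rot"]; print(P,st["opening"],st["grasp_force"])
d=capture("wrist"); u,v=proj(d,P).astype(int); print(u,v)
k=4; y0=180;x0=230
im=cv2.resize(d["color"][y0:y0+150,x0:x0+200],None,fx=k,fy=k,interpolation=cv2.INTER_CUBIC)[:,:,::-1]
im=np.clip(im.astype(float)*1.6+15,0,255).astype(np.uint8).copy()
for o,col in(([0,9,0],(255,0,0)),([0,-9,0],(255,0,0)),([0,9,22],(0,255,0)),([0,-9,22],(0,255,0)),([0,14,22],(255,255,0)),([0,-14,22],(255,255,0))):
    q=(proj(d,P+R@(np.array(o)/1e3))-[x0,y0])*k; cv2.circle(im,tuple(int(x) for x in q),3,col,-1)
cv2.imwrite("pics/w3.png",im)
```

```text
[ 0.47960626 -0.03254327  0.23188665] 0.21287649607259748 29.968116277595982
332 283
```

View pics/w3.png

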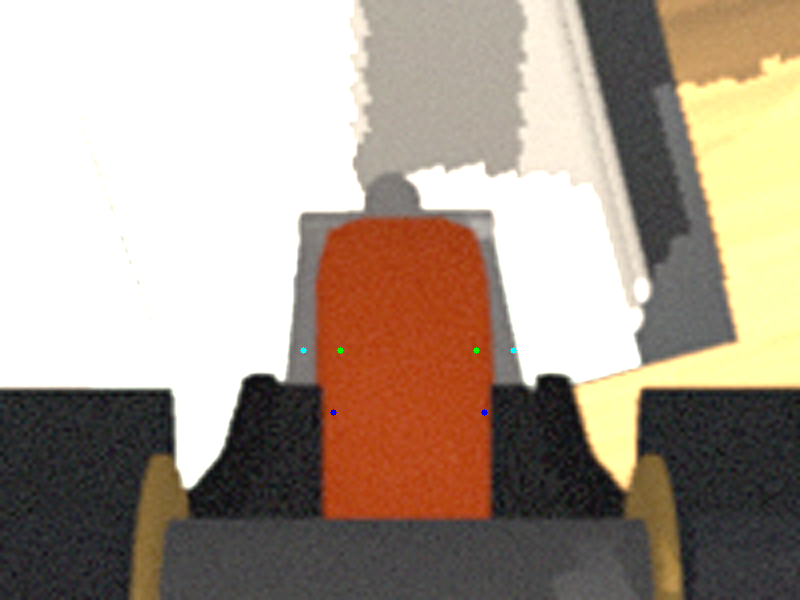

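The close-up is clear. The fingertips stop just above the fork and clamp the tyre's flanks, so the fork hangs free on the axle, with the stem to the tool +x side. The real tips sit about 30 mm further back than I assumed, so I have to regrip on the fork. The plan:
1. Lay the caster down on the free middle of the tray, axle level.
2. Regrip deeper on the fork legs, with the tool tilted.

First I go over the free spot.

```bash
python3 -m jog '17 -28 0 0 0 0 0; 17 -28 0 0 0 0 0; 0 0 0 0 0 0.186 0; 0 0 0 0 0 0.186 0; 0 0 0 0 0 0.186 0; 0 0 0 0 0 0.186 0; 0 0 25 0 0 0 0; 0 0 25 0 0 0 0; 0 0 0 0 0 0 0; 0 0 0 0 0 0 0'
cat > where.py <<'E'
from h import *
st=read_state(); P=st["position"]; R=st["tcp_rot"]; print(np.round(P,4),np.round(st["joint_positions"],1),st["time_s"])
for c in("side","wrist","top"):
    d=capture(c)
    for n in("odd_caster","odd_caster_wheel","odd_caster_stem"):
        for r in place_of(c,n):
            if np.linalg.norm(r["at"]-P)<.14: print(c,n,round(r["conf"],2),np.round(r["at"],4), "tool:",np.round(R.T@(r["at"]-P)*1e3,1))
E
python3 where.py
```

```text
time_s: 9.65
position: [0.5292, 0.011, 0.1826]
tcp_rot: [[0.506, -0.863, 0.001], [-0.863, -0.506, -0.0], [0.001, -0.001, -1.0]]
force: [0.3, -0.1, -1.9]
opening: 0.21
grasp_force: 30.0
[0.5292 0.011  0.1826] [-10.9  24.9  97.5   0.   57.6 138.7] 9.65
side odd_caster 0.55 [0.532  0.0169 0.1325] tool: [-3.7 -5.4 50.1]
side odd_caster_wheel 0.8 [0.5261 0.0115 0.1803] tool: [-2.   2.4  2.3]
side odd_caster_stem 0.55 [0.5351 0.0054 0.1031] tool: [ 7.7 -2.2 79.5]
wrist odd_caster 0.71 [0.5285 0.0192 0.1307] tool: [-7.5 -3.5 51.9]
wrist odd_caster_wheel 0.62 [0.5254 0.0131 0.1792] tool: [-3.7  2.2  3.4]
wrist odd_caster_stem 0.91 [0.536  0.0018 0.1047] tool: [11.3 -1.2 78. ]
```

```bash
python3 -m jog '0 0 18 0 0 0 0; -12 0 5 0 0 0 0; -14 0 5 0 0 0 0; -12 0 7 0 0 0 0; -10 0 8 0 0 0 0; -10 0 9 0 0 0 0; -8 0 9 0 0 0 0; -5 0 5 0 0 0 0; 0 0 0 0 0 0 0'; python3 where.py
```

```text
time_s: 11.38
position: [0.4924, 0.0724, 0.1154]
tcp_rot: [[0.506, -0.862, -0.001], [-0.862, -0.506, -0.0], [-0.0, 0.001, -1.0]]
force: [-0.3, 1.5, 0.3]
opening: 0.206
grasp_force: 30.0
[0.4924 0.0724 0.1154] [ -4.5  28.9 105.3  -0.   45.9 145.1] 11.375
side odd_caster 0.6 [0.5303 0.0117 0.0937] tool: [71.6 -2.  21.7]
side odd_caster 0.54 [0.5198 0.0366 0.0977] tool: [44.8 -5.5 17.7]
side odd_caster_wheel 0.85 [0.4921 0.0761 0.1129] tool: [-3.3 -1.6  2.5]
side odd_caster_wheel 0.64 [0.5308 0.0101 0.0971] tool: [73.2 -1.6 18.3]
side odd_caster_stem 0.82 [0.5276 0.0107 0.0924] tool: [71.1  0.9 23. ]
wrist odd_caster 0.75 [0.517  0.0378 0.0964] tool: [42.3 -3.7 19. ]
wrist odd_caster 0.2 [0.4894 0.072  0.1107] tool: [-1.1  2.8  4.7]
wrist odd_caster_wheel 0.58 [0.4895 0.0713 0.1094] tool: [-0.5  3.   6. ]
```

It lay down as planned. I lower the last few millimetres, release, back off and look.

```bash
python3 -m jog '0 0 3 0 0 0 0; 0 0 2 0 0 0 0; 0 0 0 0 0 0 60; 0 0 0 0 0 0 60; 0 0 0 0 0 0 60; 0 0 0 0 0 0 60; 0 0 -40 0 0 0 87; 0 0 -50 0 0 0 87; 0 0 -30 0 0 0 87; 0 0 0 0 0 0 87'; python3 where.py
python3 - <<'E'
from h import *
d=capture("wrist"); s=capture("side"); P=read_state()["position"]
u,v=proj(d,[P[0],P[1],.1]).astype(int); print(u,v)
u2,v2=proj(s,[P[0],P[1],.1]).astype(int)
a=cv2.resize(d["color"][:,100:580],(400,400)); b=cv2.resize(s["color"][v2-50:v2+50,u2-50:u2+50],(400,400),interpolation=cv2.INTER_CUBIC)
cv2.imwrite("pics/lay.png",np.hstack([a,b])[:,:,::-1])
E
```

```text
time_s: 13.22
position: [0.4944, 0.0722, 0.2334]
tcp_rot: [[0.506, -0.862, 0.006], [-0.862, -0.506, -0.001], [0.004, -0.005, -1.0]]
force: [0.6, 0.2, -0.4]
opening: 0.975
grasp_force: 0.0
[0.4944 0.0722 0.2334] [ -4.5  18.6  98.3  -0.   62.7 145.1] 13.225
side odd_caster_wheel 0.67 [0.4894 0.0746 0.1083] tool: [ -5.    3.8 125.1]
wrist odd_caster_wheel 0.88 [0.4894 0.0717 0.1036] tool: [ -2.5   5.3 129.8]
top odd_caster_wheel 0.53 [0.4936 0.0723 0.1058] tool: [ -0.9   1.3 127.6]
330 222
```

View pics/lay.png

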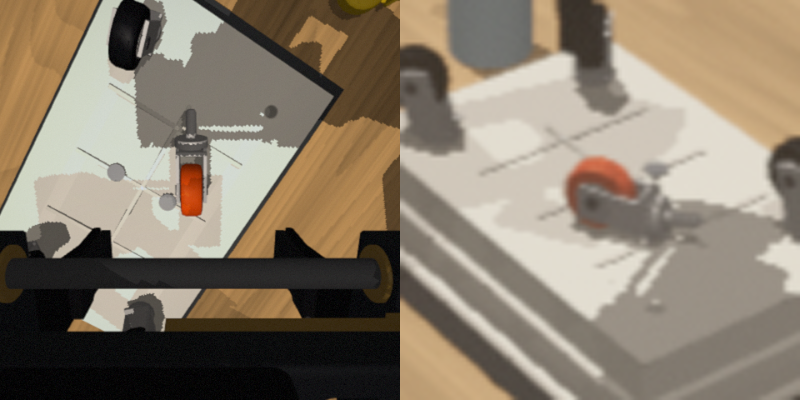

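The picture shows the caster lying with its axle level, wheel at left-crop (190,190), stem pointing away at (188,120), and nothing else nearby. I turn the wrist half a turn, then tilt it 45°.

```bash
python3 -m jog '0 0 0 0 0 -0.185 87; 0 0 0 0 0 -0.185 87; 0 0 0 0 0 -0.185 87; 0 0 0 0 0 -0.185 87; 0 0 0 0 0 -0.185 87; 0 0 0 0 0 -0.185 87; 0 0 0 0 0 -0.185 87; 0 0 0 0 0 -0.185 87; 0 0 0 0 0 -0.185 87; 0 0 0 0 0 -0.185 87; 0 0 0 0 0 -0.185 87; 0 0 0 0 0 -0.185 87'
python3 -m jog '0 0 0 0 0 -0.185 87; 0 0 0 0 0 -0.185 87; 0 0 0 0 0 -0.185 87; 0 0 0 0 0 -0.185 87; 0 0 0 0 0 -0.182 87; 0 0 0 0 -0.185 0 87; 0 0 0 0 -0.185 0 87; 0 0 0 0 -0.185 0 87; 0 0 0 0 -0.185 0 87; 0 0 0 0 -0.05 0 87; 0 0 0 0 0 0 87'
python3 - <<'E'
from h import *
st=read_state();P=st["position"];R=st["tcp_rot"];print(np.round(st["joint_positions"],1),st["time_s"])
G=np.array([.491,.073,.105]); print(np.round(R.T@(G-P)*1e3,1))
d=capture("wrist");print([(round(r["conf"],2),np.round(r["at"],4)) for r in place_of("wrist","odd_caster_wheel")])
E
```

```text
time_s: 15.42
position: [0.4926, 0.0723, 0.231]
tcp_rot: [[0.375, 0.927, 0.0], [0.927, -0.375, -0.0], [0.0, 0.0, -1.0]]
force: [0.1, -0.5, -0.4]
opening: 1.001
grasp_force: 0.0
time_s: 16.8
position: [0.4911, 0.0723, 0.2294]
tcp_rot: [[-0.369, 0.863, 0.345], [0.621, 0.506, -0.599], [-0.691, -0.007, -0.723]]
force: [0.6, -0.4, 0.4]
opening: 0.998
grasp_force: 0.0
[ 20.8  24.2 108.8 -56.4  55.   27.6] 16.8
[86.4  1.1 89.5]
[(0.76, array([ 0.5702, -0.2335,  0.0186])), (0.75, array([0.4918, 0.0742, 0.1045])), (0.74, array([ 0.7809, -0.083 ,  0.0142])), (0.71, array([ 0.4361, -0.1879,  0.0144]))]
```

```bash
python3 -m jog '42 0 0 0 0 0 87; 42 1 0 0 0 0 87; 0 0 20 0 0 0 87; 0 0 20 0 0 0 87; 0 0 20 0 0 0 87; 0 0 0 0 0 0 87'
python3 - <<'E'
from h import *
st=read_state();P=st["position"];R=st["tcp_rot"];print(np.round(st["joint_positions"],1),st["time_s"])
G=np.array([.491,.073,.105]); print(np.round(R.T@(G-P)*1e3,1))
d=capture("wrist");s=capture("side")
for c in("wrist","side"): print([(round(r["conf"],2),np.round(r["at"],4)) for r in place_of(c,"odd_caster_wheel") if abs(r["at"]-G).max()<.05])
u,v=proj(d,P).astype(int); print(u,v)
u2,v2=proj(s,G).astype(int)
a=cv2.resize(d["color"][100:460,140:500],(400,400)); b=cv2.resize(s["color"][v2-40:v2+40,u2-40:u2+40],(400,400),interpolation=cv2.INTER_CUBIC)
cv2.imwrite("pics/re.png",np.hstack([a,b])[:,:,::-1])
E
```

```text
time_s: 17.65
position: [0.483, 0.0869, 0.1286]
tcp_rot: [[-0.365, 0.866, 0.343], [0.624, 0.501, -0.6], [-0.691, -0.005, -0.722]]
force: [-0.1, 0.1, 0.8]
opening: 1.002
grasp_force: 0.0
[ 22.9  35.6 112.5 -65.6  48.9  45.6] 17.65
[ 4.8  0.1 28.1]
[(0.75, array([0.4873, 0.0775, 0.1084]))]
[(0.62, array([0.4878, 0.0759, 0.1101]))]
331 286
```

View pics/re.png

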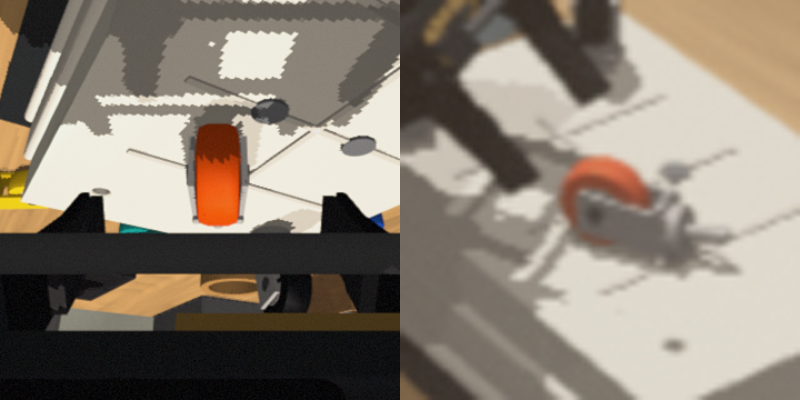

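The jaws straddle the wheel squarely: wheel at left-crop (218,175), jaws at (90,210) and (345,210). I use the near fingertip at side-crop (120,185) to calibrate where the real tip is along tool z.

Run:
```python
from h import *
st=read_state();P=st["position"];R=st["tcp_rot"]; s=capture("side")
G=np.array([.491,.073,.105]); u2,v2=proj(s,G).astype(int)
for y in(-44,-55):
  for z in(-30,-20,-10,0,10,22): print(y,z,np.round((proj(s,P+R@(np.array([0,y,z])/1e3))-[u2-40,v2-40])*5).astype(int))
```

```text
-44 -30 [106 157]
-44 -20 [118 171]
-44 -10 [130 186]
-44 0 [142 200]
-44 10 [154 214]
-44 22 [168 230]
-55 -30 [ 98 168]
-55 -20 [110 182]
-55 -10 [122 196]
-55 0 [134 210]
-55 10 [146 224]
-55 22 [160 241]
```

Real tips are at about TCP −12 mm along tool z. I need TCP about 25 mm past the wheel centre, so I advance about 50 mm in steps and then close.

```bash
python3 -m jog '2 0 15 0 0 0 87; 0 0 15 0 0 0 87; 0 0 10 0 0 0 87; 0 0 0 0 0 0 87'; python3 -m jog '0 0 5 0 0 0 87; 0 0 4 0 0 0 60; 0 0 0 0 0 0 20; 0 0 0 0 0 0 20; 0 0 0 0 0 0 20; 0 0 0 0 0 0 20; 0 0 0 0 0 0 0; 0 0 0 0 0 0 0; 0 0 0 0 0 0 0; 0 0 0 0 0 0 0'
```

```text
time_s: 18.4
position: [0.4955, 0.0653, 0.0984]
tcp_rot: [[-0.367, 0.864, 0.345], [0.622, 0.503, -0.6], [-0.692, -0.005, -0.722]]
force: [0.3, 0.2, 0.5]
opening: 0.998
grasp_force: 0.0
time_s: 19.65
position: [0.4988, 0.0602, 0.0921]
tcp_rot: [[-0.367, 0.864, 0.346], [0.622, 0.504, -0.599], [-0.692, -0.004, -0.722]]
force: [0.0, -0.2, 0.6]
opening: 0.318
grasp_force: 29.8
```

Opening 0.318 × 87 = 27.7 mm, so it's now on the fork. I lift.

```bash
python3 -m jog '-25 0 -26 0 0 0 0; -30 0 -31 0 0 0 0; -30 0 -31 0 0 0 0; -30 0 -31 0 0 0 0; 0 0 0 0 0 0 0'; cp where.py where2.py; python3 where.py
python3 - <<'E'
from rig import *
import numpy as np
for c in("top","side"):
    capture(c)
    for n in("lens","camera"): print(c,n,[(round(r["conf"],2),np.round(r["at"],4)) for r in place_of(c,n)][:2])
m=trace("top","camera"); 
import cv2
for r in m[:1]:
    ys,xs=np.nonzero(r["pixels"]); print(cv2.minAreaRect(np.stack([xs,ys],1).astype(np.float32)))
E
```

```text
time_s: 20.27
position: [0.5008, 0.0603, 0.2604]
tcp_rot: [[-0.362, 0.864, 0.35], [0.624, 0.503, -0.597], [-0.692, 0.002, -0.721]]
force: [-0.8, -0.5, -1.5]
opening: 0.32
grasp_force: 29.7
[0.5008 0.0603 0.2604] [ 18.9  21.2 107.  -54.6  56.4  22.5] 20.275
side odd_caster 0.73 [0.5194 0.0352 0.2672] tool: [-27.1   3.4  16.6]
side odd_caster_wheel 0.87 [0.4908 0.0732 0.2796] tool: [ -1.6  -2.1 -25. ]
side odd_caster_stem 0.58 [0.5333 0.0108 0.2673] tool: [-47.4   3.1  36. ]
wrist odd_caster 0.63 [0.5144 0.0373 0.2609] tool: [-19.6   0.1  18.2]
wrist odd_caster_wheel 0.84 [0.4897 0.0688 0.2699] tool: [  2.8  -5.3 -15.8]
top odd_caster 0.86 [0.5167 0.0298 0.2582] tool: [-23.2  -1.7  25.4]
top odd_caster_wheel 0.69 [0.4933 0.0724 0.2686] tool: [  4.6  -0.4 -15.7]
top odd_caster_stem 0.64 [0.5294 0.0129 0.2669] tool: [-44.4   0.8  33.7]
top odd_caster_stem 0.52 [0.5164 0.0312 0.2584] tool: [-22.4  -1.2  24.3]
top lens [(0.91, array([ 0.5663, -0.4219,  0.2476]))]
top camera [(0.83, array([ 0.5716, -0.4223,  0.004 ]))]
side lens [(0.91, array([ 0.5715, -0.4201,  0.249 ])), (0.73, array([ 0.7428, -0.3008, -0.0026]))]
side camera [(0.78, array([ 0.565 , -0.419 , -0.0013]))]
((516.6356811523438, 223.38633728027344), (99.78038024902344, 64.70731353759766), 1.6846843957901)
```

```bash
cat > plan.py <<'E'
from h import *
import sys
from scipy.spatial.transform import Rotation as Ro
def plan(yaw,pitch,W,w,N):   # yaw: world turn, pitch: turn about tool y (deg)
    st=read_state();P=st["position"];R=Ro.from_matrix(st["tcp_rot"])
    Rt=Ro.from_euler("z",yaw,degrees=True)*R*Ro.from_euler("y",pitch,degrees=True)
    Pt=np.array(W)-Rt.apply(np.array(w)/1e3)
    rv=(R.inv()*Rt).as_rotvec(); print("Pt",np.round(Pt,3),"Rt",np.round(Rt.as_matrix(),2).tolist(),"rot/row",np.round(rv/N,3),"deg/row",np.degrees(np.linalg.norm(rv)/N))
    for i in range(N):
        Ri=R*Ro.from_rotvec(rv*i/N); print(np.round(Ri.inv().apply((Pt-P)/N*1e3),0).astype(int),end=" ")
E
python3 - <<'E'
from plan import *
plan(-30.2,66,(.569,-.221,.25),(1.5,-1,-20),11)
d=capture("top"); g=d["color"].max(2)
c=g[195:262,460:540]; m=(c<50).astype(np.uint8)
xs=[];
for y in range(212,250):
    r=np.nonzero(m[y-195])[0]
    if len(r): xs.append((r.min()+460,y))
e=np.array([onplane(d,p,.012)[:2] for p in xs]); f=np.polyfit(e[:,0],e[:,1],1); print("\nfront edge dy/dx",f, e[0],e[-1],np.std(e[:,1]-np.polyval(f,e[:,0])))
for col in(480,490,500,510,520,530):
    r=np.nonzero(m[:,col-460])[0]; print(col,r.min()+195,r.max()+195,np.round(onplane(d,(col,r.max()+195),.012)[:2],4),np.round(onplane(d,(col,r.min()+195),.012)[:2],4))
E
```

```text
Pt [ 0.57  -0.215  0.231] Rt [[0.0, 1.0, -0.0], [0.93, 0.0, 0.38], [0.38, -0.0, -0.93]] rot/row [0.009 0.102 0.05 ] deg/row 6.5441055186206185
[-16  -7  19] [-18  -6  17] [-20  -5  15] [-22  -4  13] [-23  -2  11] [-24  -1   8] [-25   0   6] [-26   1   3] [-26   3   1] [-25   4  -2] [-25   5  -5] 
front edge dy/dx [-0.0740361  -0.39720728] [ 0.61351956 -0.4437726 ] [ 0.50030637 -0.43502271] 0.0008729154021201814
480 202 253 [ 0.4875 -0.4736] [ 0.6439 -0.4819]
490 227 253 [ 0.487  -0.5037] [ 0.5663 -0.5082]
500 204 254 [ 0.4835 -0.5337] [ 0.6367 -0.5426]
510 204 255 [ 0.48   -0.5637] [ 0.6362 -0.5731]
520 201 255 [ 0.4795 -0.5938] [ 0.645  -0.6041]
530 202 256 [ 0.476  -0.6238] [ 0.6414 -0.6345]
```

The base plate shows the camera yawed by about -4.3°, so the wheel target is (0.584, -0.222, 0.25) and the world turn is -34.5°.

```bash
python3 -c "
from plan import *
plan(-34.5,66,(.584,-.222,.25),(1.5,-1,-20),11)"
```

```text
Pt [ 0.585 -0.216  0.231] Rt [[0.07, 1.0, 0.02], [0.92, -0.07, 0.38], [0.38, -0.0, -0.93]] rot/row [0.011 0.102 0.057] deg/row 6.699596386231649
[-17  -6  19] [-19  -5  18] [-21  -3  16] [-23  -2  14] [-24  -1  11] [-25   1   9] [-26   2   6] [-26   4   3] [-26   6   1] [-25   7  -2] [-25   8  -4]
```

```bash
python3 -m jog '-17 -6 19 0.011 0.102 0.057 0; -19 -5 18 0.011 0.102 0.057 0; -21 -3 16 0.011 0.102 0.057 0; -23 -2 14 0.011 0.102 0.057 0; -24 -1 11 0.011 0.102 0.057 0; -25 1 9 0.011 0.102 0.057 0; -26 2 6 0.011 0.102 0.057 0; -26 4 3 0.011 0.102 0.057 0; -26 6 1 0.011 0.102 0.057 0; -25 7 -2 0.011 0.102 0.057 0; -25 8 -4 0.011 0.102 0.057 0; 0 0 0 0 0 0 0'; python3 -m jog '0 0 0 0 0 0 0; 0 0 0 0 0 0 0'; python3 where.py
```

```text
time_s: 22.78
position: [0.5844, -0.2225, 0.2279]
tcp_rot: [[0.078, 0.997, 0.022], [0.921, -0.081, 0.38], [0.381, -0.01, -0.925]]
force: [-0.2, -0.1, -0.6]
opening: 0.322
grasp_force: 29.7
time_s: 23.02
position: [0.5844, -0.2167, 0.2307]
tcp_rot: [[0.072, 0.997, 0.021], [0.922, -0.075, 0.381], [0.381, -0.008, -0.924]]
force: [-0.7, 0.0, -1.0]
opening: 0.32
grasp_force: 29.7
[ 0.5844 -0.2167  0.2307] [-39.9  33.9  75.4  17.9  84.9 -39.4] 23.025
side odd_caster 0.78 [ 0.5884 -0.2335  0.2065] tool: [-24.4   5.4  16. ]
side odd_caster_wheel 0.76 [ 0.5819 -0.2221  0.2544] tool: [  3.9  -2.3 -24.1]
side odd_caster_stem 0.5 [ 0.5862 -0.2501  0.18  ] tool: [-50.    4.7  34.1]
side odd_caster_stem 0.42 [ 0.5829 -0.2238  0.2539] tool: [  2.2  -1.2 -24.2]
wrist odd_caster 0.88 [ 0.5834 -0.2264  0.2056] tool: [-18.6  -0.1  19.4]
wrist odd_caster_wheel 0.6 [ 0.583  -0.225   0.2495] tool: [ -0.6  -0.9 -20.6]
top odd_caster_wheel 0.63 [ 0.5842 -0.2271  0.2481] tool: [ -3.    0.4 -20.1]
top odd_caster_wheel 0.48 [ 0.5844 -0.2468  0.182 ] tool: [-46.3   2.6  33.5]
top odd_caster_stem 0.69 [ 0.5843 -0.2431  0.1836] tool: [-42.3   2.2  33.4]
```

The wheel measures (0.583, -0.2245, 0.2505), about 4 mm from target. The stem is tipped about 32° towards the lens, the axle is crossways, and the arm is still. Handing in.

```bash
python3 -c "
from rig import *
print(abs(read_state()['qvel']).max()); print(hand_in())"
```

```text
0.1383526028089539
the job is handed in; nothing more can be done
None
```

I handed in the job with the orange caster held by its fork in front of the inspection camera, the wheel about 4 mm from the target point and the stem tipped about 32° towards the lens; no verdict came back. The first grip was on the tyre instead of the fork, so I laid the caster on the tray and regripped it. I did not re-measure the black casters or the other objects before handing in.

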